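Square a marking blank into the corner stop and start the laser cycle

TASK

Without gripping or lifting it, push the orange plate along the perforated bed with the fingertips until it sits squarely home in the inner corner of the dark L-shaped stop, its edges touching both arms. Then press the green button on the white control box fully down and let it come up again; do not press it before the plate is home. Leave the red buttons unpressed, do not disturb the other things standing about, and finish clear of everything with the plate still home.

Things in the scene. Friction and masses are not known exactly. Their poses are not given: they have to be found in the camera images.
- blank_mid (a point): The orange plate to be marked, a loose square 100 x 100 mm and 16 mm thick, about 0.2 kg, lying flat on the bed. This point is its centre, half-way up (8 mm above the bed); x and y run parallel to its edges, z up.
- stop: Dark steel L-shaped stop, fixed on the bed. Origin: the inner corner at the level of the bed's top (10 mm above the table). Both arms are 18 mm thick and 22 mm high. One arm has its inner face on the plane x = 0 and runs from the corner 110 mm towards -y; the other has its inner face on y = 0 and runs 110 mm towards -x. The plate starts in the open quarter (x < 0, y < 0), and when home its centre lies at x = -50 mm, y = -50 mm in this frame, its edges parallel to the arms.
- bed: Perforated aluminium bed plate, fixed: 420 mm (x) by 610 mm (y), 10 mm thick, lying flat on the table. Origin: centre of its underside, at table level. The plate and the stop are on top of it, 10 mm above the table.
- console: White control box, fixed: 110 x 260 mm, 45 mm high, on the table to the right of the bed. Origin: centre of its underside; y along its length. Its three push buttons stand in a row along y, 60 mm apart, at 80, 20 and -40 mm, in an order that changes; a key switch stands at -100 mm.
- green_btn_top (a point): Centre of the top face of the green push button's cap, 28 mm across, facing up, 67 mm above the table when up. Around it is a steel ring 44 mm across, 12 mm high above the box.
- green_btn (a joint): How far the green button is pressed: 0 up, 0.006 m fully down; pressed by about 5 N, and springs back.
- red_btn_a_top (a point): Centre of the top face of one red push button, same make as the green one. Not to be pressed.
- red_btn_a (a joint): How far that red button is pressed: 0 up, 0.006 m fully down.
- red_btn_b_top (a point): Centre of the top face of the other red push button. Not to be pressed.
- red_btn_b (a joint): How far that other red button is pressed: 0 up, 0.006 m fully down.
- tape: Bystander: paper-coloured roll of tape lying on the bed, 90 mm across, 18 mm high. Origin: centre of its underside.
- tube: Bystander: green bottle standing on the bed, 38 mm across, 120 mm high. Origin: centre of its underside.
- thumbnut: Bystander: brass thumb nut standing on the bed, 28 mm across, 30 mm high. Origin: centre of its underside.
- jar: Bystander: white jar with metal cap on the table, 52 mm across, 50 mm high. Origin: centre of its underside.
- penpot: Bystander: clear pot with brushes on the table, 72 mm across, 180 mm high with its brushes. Origin: centre of its underside.
- mouse: Bystander: black computer mouse on the table, 105 x 60 x 34 mm. Origin: centre of its underside.
- driver: Bystander: screwdriver lying along its x axis flat on the table, along the near left side of the bed, about 200 mm long.
Not all that is in view belongs to the job. There is more than one size of the part that bears blank_mid; the job needs the larger.

How it is judged:
On the way, in this order (a step that is already met when the one before it is completed fails the run):
1. the plate is home in the corner of the stop, both edges against the arms (x of blank_mid in the frame of stop between -0.053 and -0.047 m and y of blank_mid in the frame of stop between -0.053 and -0.047 m and z of blank_mid in the frame of stop below 0.011 m and (angle between the x axis of blank_mid and the x axis of stop, either way round below 0.04 rad or angle between the x axis of blank_mid and the y axis of stop, either way round below 0.04 rad) and value of joint green_btn below 0.002 m), for 0.3 s.
2. the green button is pressed down with the plate home (x of blank_mid in the frame of stop between -0.053 and -0.047 m and y of blank_mid in the frame of stop between -0.053 and -0.047 m and z of blank_mid in the frame of stop below 0.011 m and (angle between the x axis of blank_mid and the x axis of stop, either way round below 0.04 rad or angle between the x axis of blank_mid and the y axis of stop, either way round below 0.04 rad) and value of joint green_btn above 0.0045 m), for 0.05 s.
At the end, for the whole second after the job is handed in: The plate lies flat and at rest in the corner, within 3 mm of both arms of the stop and within 0.04 rad of parallel to them; the green button has been pressed (at least 4.5 of its 6 mm) after that and is up again; the red buttons are up; no bystander is more than 20 mm from where it stood (x of blank_mid in the frame of stop between -0.053 and -0.047 m and y of blank_mid in the frame of stop between -0.053 and -0.047 m and z of blank_mid in the frame of stop below 0.011 m and (angle between the x axis of blank_mid and the x axis of stop, either way round below 0.04 rad or angle between the x axis of blank_mid and the y axis of stop, either way round below 0.04 rad) and angle between blank_mid's own z axis and vertical below 0.03 rad and linear speed of blank below 0.01 m/s and value of joint each of green_btn, red_btn_a, red_btn_b below 0.0015 m and distance of each of tape, tube, thumbnut, jar, penpot, mouse, driver from where it was at the start of the episode below 0.02 m); the robot touches nothing.
It fails at once if the plate is lifted more than 8 mm off the bed (z of blank_mid in the frame of stop above 0.016 m).
It fails at once if the plate is tipped up (angle between blank_mid's own z axis and vertical above 0.15 rad).
It fails at once if the green button is pressed while the plate is not home (value of joint green_btn above 0.003 m and not (x of blank_mid in the frame of stop between -0.053 and -0.047 m and y of blank_mid in the frame of stop between -0.053 and -0.047 m and z of blank_mid in the frame of stop below 0.011 m and (angle between the x axis of blank_mid and the x axis of stop, either way round below 0.04 rad or angle between the x axis of blank_mid and the y axis of stop, either way round below 0.04 rad))).
It fails at once if a red button is pressed (value of joint any of red_btn_a, red_btn_b above 0.003 m).
It fails at once if a bystander is moved more than 20 mm (distance of any of tape, tube, thumbnut, jar, penpot, mouse, driver from where it was at the start of the episode above 0.02 m).
It also fails if it takes over 64 s, if anything falls off the work surface, if the arm or the gripper's body presses on something with over 40 N, if the wrist force passes 120 N, or if a joint passes its speed limit or range.

ROBOT

A 7-joint arm with a two-finger parallel gripper is mounted at the origin on the work surface. World frame = base frame: x ahead of the robot, y to its left, z up, the work surface at z = 0. Lengths are in m, angles in rad, forces in N, time in s.
With the tool pointing down it reaches from about 0.4 to 0.85 m from the base axis. Payload 10.4 kg.
Tool frame: the origin (TCP) lies on the centre line of the jaws, within the pads' length; the fingertips stand 14 mm ahead of it and the grasp point (between the pads) lies 5 mm behind it (manip.tip_reach is the distance from the TCP to the fingertips, in m); z points along the fingers, y is the line along which they close (so a half turn about z gives the same grasp; the last joint's range is limited). The gripper opens to 85 mm and grips with 20 to 120 N. Pads are 22 mm wide; open, the fingers measure 114 mm over their backs; the gripper's body (76 mm by 85 mm) begins 54 mm behind the grasp point. The pads swing forward as they close: fully open they stand 13 mm farther back than shut.
Start: joints at [-1.271, 0.332, -0.065, 1.46, 0.022, 1.35, -0.088], TCP at [0.198, 0.593, 0.245] pointing down, gripper open.
Joint ranges: [-2.6, 2.6], [-0.5, 2.12], [-1.47, 1.34], [0.16, 2.42], [-1.27, 4.41], [0.06, 2.06], [-2.6, 2.6]. Speed limits (rad/s): [2.22, 2.22, 2.79, 2.79, 3.14, 3.14, 3.14].

INTERFACE

Orientations are given as a unit quaternion [x, y, z, w].
In Python, from workcell import manip gives the robot as it stands.
- The arm moves only by the shell command python3 -m pendant 'ROWS' [FORCE]. ROWS is JSON, a list of rows, each a list of 7 numbers: the shift along the tool's x, y, z in units of 50 mm (1.0 is 50 mm), then the turn, a rotation vector about the tool's x, y, z in units of 8 degrees (1.0 is 8 degrees), then the opening, from -1 (shut) to 1 (fully open), so that 0 is half open. In form: [[dx, dy, dz, ax, ay, az, jaw], ...]. A call has exactly 10 rows; each row is the pose to reach, as a shift and turn from the pose commanded when the call began, along the tool's axes at that moment; what a row does not reach only later rows make up. A row lasts 1/8 s, in which the tool goes at most 62.5 mm and 10.7 degrees, less where a joint would pass 70% of its speed; a pose out of reach is approached as far as the arm can. A call with a gripper value outside its range is refused whole. The fingers move at their own pace and stop on an object; FORCE is the grip in N (left out, the last holds). Time passes only in rows, so rows that repeat a pose let the fingers close, or fill a call up. It gives the time, the measured TCP pose, the force, the opening and the grip force at its end, in the units of the state.
- manip.get_obs(): the state, without advancing time (a new reading comes with each control period).
- manip.camera(name): name is "scene" or "side" or "wrist"; returns (picture, depth): 384x512x3 uint8, red, green, blue; 384x512 float32, m along the optical axis (not along the pixel's ray), 0 where there is no reading.
- manip.get_calibration(name): a dict with "fx", "fy", "cx", "cy" (pixels), "xyz" and "orientation" of the camera in the world. Camera axes: x right, y up, looking along -z (the intrinsics and any distortion apply to the point x, -y, -z); pixel columns grow to the right and rows downward; lengths in m; the calibration is good to about 2 mm. A picture is of the moment at which its call begins: read the wrist's pose just before it. get_calibration takes no time and is no camera call; for the wrist camera it gives the pose at the moment of the call.
- manip.hand_in(): hands the job in; it is judged then, once.
Trained networks look in the newest picture that a camera, given by its name, has taken for a name from the list of things; names that differ only in an ending like _2 or _b are one class to them, and where a whole thing is asked for, a point or a joint stands for the part that bears it (a point fixed in the world has none). Each returns a list of dicts, best first, with "p" (0 to 1); they miss things now and then, are a little off and sometimes report something else, mostly with a low value. They report only what shows in the picture. A call takes as long as a camera call. They do not tell look-alikes from the thing itself.
- manip.find_in(thing, camera): "box" ([left, top, right, bottom] in pixels, round what is visible of it).
- manip.trace(thing, camera): "pixels" (384x512 bool, what is visible of it) and "box" ([left, top, right, bottom] in pixels, round what is visible of it).
- manip.tip_of(thing, camera): "pixel" ([column, row] in pixels: a listed point, or the origin of a listed thing).
The state is a dict: "clock": time; "joint_pos": joint angles; "joint_velocities": joint speeds; "tau": joint torques, N m; "position": TCP position; "ee_rot": TCP orientation; "ft_force": force on the tool from outside, world axes, zero at the start; "torque": the same for the moment, N m; "grip_width": opening from 0.0 (shut) to 1.0 (fully open); "grasp_force": force on a finger pad.
Only numpy, scipy, OpenCV 4.12 (cv2) and the standard library are available. Lean on these libraries where they do the work, as an engineer would, in place of code of your own. Each camera call takes 0.05 s, during which the arm holds its last target. There are 200 camera calls.

## Working session

There is one attempt and no reset: what is moved stays moved. The work goes in short steps, Python scripts to look and compute and a shell command to move; the robot and the scene stay as the last step left them, time stands still between calls to the robot, and variables do not carry over. Pictures are saved under pics/ and viewed, at most 13 in all, crops included, and the job is handed in when it is done.

```bash
mkdir -p pics
cat > h.py <<'E'
import numpy as np, cv2
from scipy.spatial.transform import Rotation as R
from workcell import manip
def shot(n,f=None):
    c=manip.get_calibration(n); p,d=manip.camera(n)
    if f: cv2.imwrite('pics/'+f,p[:,:,::-1])
    return c,p,d
def ray(c,u,v):
    u=np.asarray(u,float);v=np.asarray(v,float)
    r=np.stack([(u-c['cx'])/c['fx'],-(v-c['cy'])/c['fy'],-np.ones_like(u)],-1)
    return r@R.from_quat(c['orientation']).as_matrix().T
def onz(c,u,v,z):
    r=ray(c,u,v);o=np.array(c['xyz']);return o+r*((z-o[2])/r[...,2])[...,None]
def cloud(c,d):
    v,u=np.mgrid[:384,:512];return np.array(c['xyz'])+ray(c,u,v)*d[...,None]
E
python3 - <<'E'
from h import *
for n in('scene','side'):
    c,p,d=shot(n,n+'0.png');print(n,c)
o=manip.get_obs();print(o['position'],o['ee_rot'],o['ft_force'],manip.tip_reach)
E
```

```text
scene {'fx': 456.8397246111609, 'fy': 456.8397246111609, 'cx': 254.5417098586155, 'cy': 192.58714832956727, 'xyz': array([ 1.58969775, -0.40519965,  0.8054336 ]), 'orientation': array([0.39730247, 0.29182793, 0.50306947, 0.709865  ])}
side {'fx': 441.32429399977224, 'fy': 441.32429399977224, 'cx': 257.10986733754413, 'cy': 195.78901423655273, 'xyz': array([-0.02579652, -0.81073426,  0.7333681 ]), 'orientation': array([ 0.44608019, -0.12863211, -0.24782442,  0.85032305])}
[0.19815686 0.59242406 0.24459122] [ 1.60675799e-01  9.87007031e-01 -6.35685404e-04 -6.79146580e-05] [ 0.19786589  0.38055328 -0.34926297] 0.014
```

View pics/scene0.png

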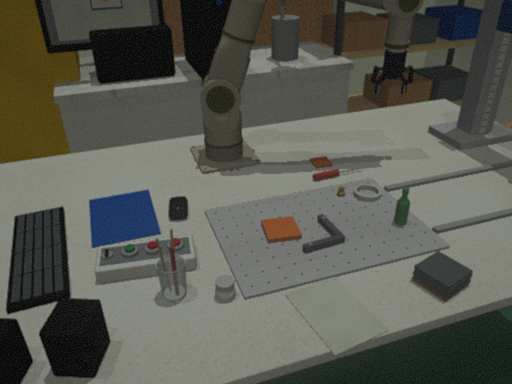

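View pics/side0.png

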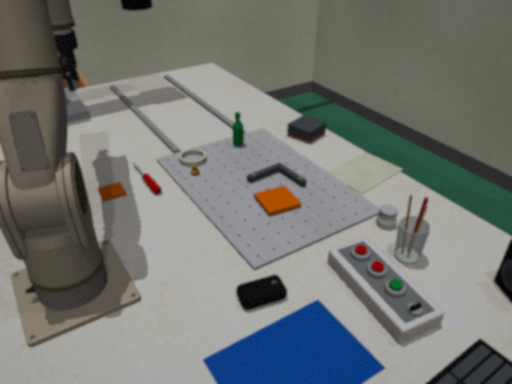

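The plate (scene 282,230; side 278,201) lies near the L-stop (corner near scene 342,236; side 278,166), with the open side facing it. The green button is at scene (130,250), side (396,286). Next I'll measure them.

```bash
cat > m.py <<'E'
from h import *
def hue(p):return cv2.cvtColor(p,cv2.COLOR_RGB2HSV).astype(int)
def plate(c,p,verbose=1):
    h=hue(p);m=((h[...,0]<16)&(h[...,1]>150)&(h[...,2]>100)).astype(np.uint8)
    return m
if __name__=='__main__':
  for n in('scene','side'):
    c,p,d=shot(n)
    for t in('blank_mid','stop','green_btn_top','red_btn_a_top','tape','tube','thumbnut','jar','penpot','mouse','console'):
        z={'blank_mid':.018,'green_btn_top':.067,'red_btn_a_top':.067,'stop':.01,'tape':.01,'tube':.01,'thumbnut':.01}.get(t,0)
        for r in manip.tip_of(t,n)[:3]:
            print(n,t,round(r['p'],2),np.round(r['pixel'],1),np.round(onz(c,*r['pixel'],z),4)[:2])
    for t,z,hh in(('blank_mid',.026,0),('stop',.032,0)):
        for r in manip.trace(t,n)[:2]:
            P=cloud(c,d);k=r['pixels']&(abs(P[...,2]-z)<.006)&(d>0)
            v,u=np.nonzero(k)
            if len(u)<20: continue
            Q=onz(c,u,v,z)[:,:2].astype(np.float32)
            rc=cv2.minAreaRect(Q*1000);print(n,t,r['p'],len(u),rc, np.round(cv2.boxPoints(rc)).tolist(), 'medz',np.median(P[k][:,2]))
            if t=='stop': print(np.round(cv2.approxPolyDP(cv2.convexHull(Q*1000),6,True)[:,0]).tolist())
E
python3 m.py
```

```text
scene blank_mid 0.78 [322.7 158.4] [0.1926 0.3351]
scene blank_mid 0.76 [280.3 228.6] [0.5651 0.0136]
scene stop 0.66 [339.  240.3] [0.6662 0.1547]
scene green_btn_top 0.62 [128.7 246.8] [ 0.5686 -0.4189]
scene red_btn_a_top 0.62 [152.  241.9] [ 0.5681 -0.3576]
scene tape 0.84 [365.6 195.5] [0.4759 0.3542]
scene tape 0.36 [175.3 212.4] [ 0.3584 -0.2622]
scene tube 0.74 [397.7 220.9] [0.6397 0.3682]
scene thumbnut 0.63 [335.  194.5] [0.435  0.2621]
scene jar 0.92 [226.4 297. ] [ 0.7676 -0.2105]
scene jar 0.29 [145.8 266.9] [ 0.5828 -0.3851]
scene jar 0.16 [130.1 246.6] [ 0.4763 -0.4162]
scene penpot 0.68 [337.1 174. ] [0.2935 0.345 ]
scene penpot 0.62 [174.  290.3] [ 0.6996 -0.3292]
scene mouse 0.67 [178.3 212.4] [ 0.3463 -0.2513]
scene console 0.87 [146.3 263.6] [ 0.5692 -0.382 ]
scene blank_mid 0.67 692 ((570.0742797851562, 12.045150756835938), (98.56935119628906, 106.79792785644531), 82.83385467529297) [[511.0, -30.0], [617.0, -44.0], [629.0, 54.0], [523.0, 68.0]] medz 0.024812220376626504
scene stop 0.77 373 ((623.8909912109375, 94.90668487548828), (133.0813446044922, 131.74099731
[... 747 characters left out ...]
7 [383.1 222.2] [ 0.7593 -0.2026]
side penpot 0.79 [406.  258.4] [ 0.7019 -0.3342]
side mouse 0.59 [259.4 298.5] [ 0.3338 -0.2508]
side console 0.85 [381.4 293. ] [ 0.5701 -0.3826]
side blank_mid 0.91 762 ((559.4581909179688, 12.847301483154297), (106.72547912597656, 100.68667602539062), 83.65890502929688) [[504.0, -35.0], [604.0, -46.0], [615.0, 60.0], [515.0, 71.0]] medz 0.02547463344372225
side stop 0.8 319 ((640.4044189453125, 120.61775970458984), (103.04203033447266, 173.57284545898438), 47.21827697753906) [[542.0, 142.0], [669.0, 24.0], [739.0, 99.0], [612.0, 217.0]] medz 0.031000571557360912
[[682.0, 37.0], [676.0, 158.0], [654.0, 165.0], [552.0, 153.0], [548.0, 136.0], [662.0, 31.0]]
```

```bash
python3 -m pendant '[[-9.1,-8.3,-1.1,0,0,-2.7,0],[-9.1,-8.3,-1.1,0,0,-2.7,0],[-9.1,-8.3,-1.1,0,0,-2.7,0],[-9.1,-8.3,-1.1,0,0,-2.7,0],[-9.1,-8.3,-1.1,0,0,-2.7,0],[-9.1,-8.3,-1.1,0,0,-2.7,0],[-9.1,-8.3,-1.1,0,0,-2.7,0],[-9.1,-8.3,-1.1,0,0,-2.7,0],[-9.1,-8.3,-1.1,0,0,-2.7,0],[-9.1,-8.3,-1.1,0,0,-2.7,0]]' 20
python3 - <<'E'
from h import *
c,p,d=shot('wrist','w1.png');print(c)
E
```

```text
clock: 2.75
position: [0.4988, 0.0526, 0.3009]
ee_rot: [-0.027, 1.0, 0.0, 0.001]
ft_force: [1.8, 1.1, -0.2]
grip_width: 0.498
grasp_force: 0.0
{'fx': 323.294017312595, 'fy': 323.294017312595, 'cx': 248.84108318036712, 'cy': 185.44142300569138, 'xyz': array([0.41620505, 0.04919781, 0.4301502 ]), 'orientation': array([-0.11321206, -0.11940061,  0.71578777,  0.67865631])}
```

View pics/w1.png

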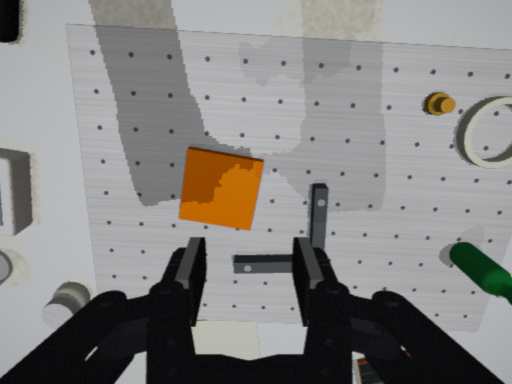

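The wrist view shows the plate at (221,189). The stop's two arms are at (318,215) and (262,264), and its corner is hidden behind a finger. I'll fit the edges from this view.

```bash
cat > f.py <<'E'
from h import *
import sys
def fit(c,p,yaw0=None):
    h=cv2.cvtColor(p,cv2.COLOR_RGB2HSV).astype(int)
    m=((h[...,0]<16)&(h[...,1]>150)&(h[...,2]>90)).astype(np.uint8)
    n,l,s,_=cv2.connectedComponentsWithStats(m);i=1+np.argmax(s[1:,4])
    v,u=np.nonzero(l==i);Q=onz(c,u,v,.026)[:,:2].astype(np.float32)*1000
    rc=cv2.minAreaRect(Q);a=(rc[2]+45)%90-45
    print('plate',np.round(rc[0],1),np.round(rc[1],1),'yaw',round(a,2))
if __name__=='__main__':
    c,p,d=shot('wrist');fit(c,p)
    # inner face top edges of the stop: sub-pixel gradient scan
    g=cv2.cvtColor(p,cv2.COLOR_RGB2GRAY).astype(float)
    A=[];B=[]
    for r in range(192,245): A.append((295+np.argmin(np.diff(g[r,295:325])) +.5,r))
    for cc in range(240,288): B.append((cc,240+np.argmin(np.diff(g[240:268,cc]))+.5))
    for nm,L in(('y0face',A),('x0face',B)):
        L=np.array(L);Q=onz(c,L[:,0],L[:,1],.032)[:,:2]*1000
        vx,vy,x,y=cv2.fitLine(Q.astype(np.float32),cv2.DIST_HUBER,0,.01,.01).ravel()
        print(nm,np.degrees(np.arctan2(vy,vx)),x,y,'pix',L[0],L[-1])
        globals()[nm]=(np.array([vx,vy]),np.array([x,y]))
    t=np.linalg.solve(np.c_[y0face[0],-x0face[0]],x0face[1]-y0face[1]);k=y0face[1]+t[0]*y0face[0];print('corner',k)
E
python3 f.py
```

```text
plate [563.4  18.3] [ 98.6 100.5] yaw -7.26
y0face 4.0876265 599.06525 141.44466 pix [317.5 192. ] [315.5 244. ]
x0face -87.30219 654.3515 78.61195 pix [240.  253.5] [287.  251.5]
corner [651.2152 145.1715]
```

```bash
python3 -m pendant '[[0.52,-0.78,1,0,0,0,0],[0.52,-0.78,2,0,0,0,0],[0.52,-0.78,3,0,0,0,0],[0.52,-0.78,4,0,0,0,0],[0.52,-0.78,4.6,0,0,0,0],[0.52,-0.78,4.8,0,0,0,0],[0.52,-0.78,4.8,0,0,0,0],[0.52,-0.78,4.8,0,0,0,0],[0.52,-0.78,4.8,0,0,0,0],[0.52,-0.78,4.8,0,0,0,0]]'
python3 - <<'E'
from h import *
print(manip.tip_reach)
c,p,d=shot('side','s2.png');cv2.imwrite('pics/s2c.png',cv2.resize(p[110:290,150:390,::-1],None,fx=3,fy=3))
P=cloud(c,d);o=manip.get_obs()['position']
k=(abs(P[...,0]-o[0])<.03)&(abs(P[...,1]-o[1])<.07)&(P[...,2]>.02)&(P[...,2]<.12)&(d>0)
Q=P[k];print(len(Q),np.percentile(Q[:,2],[0,1,3,5,10,20]).round(4))
E
```

```text
clock: 4.1
position: [0.4746, 0.0146, 0.0609]
ee_rot: [-0.027, 1.0, 0.0, 0.001]
ft_force: [-0.0, 0.4, -0.2]
grip_width: 0.495
grasp_force: 0.0
0.014
418 [0.0486 0.0499 0.0539 0.0547 0.0598 0.0675]
```

View pics/s2c.png

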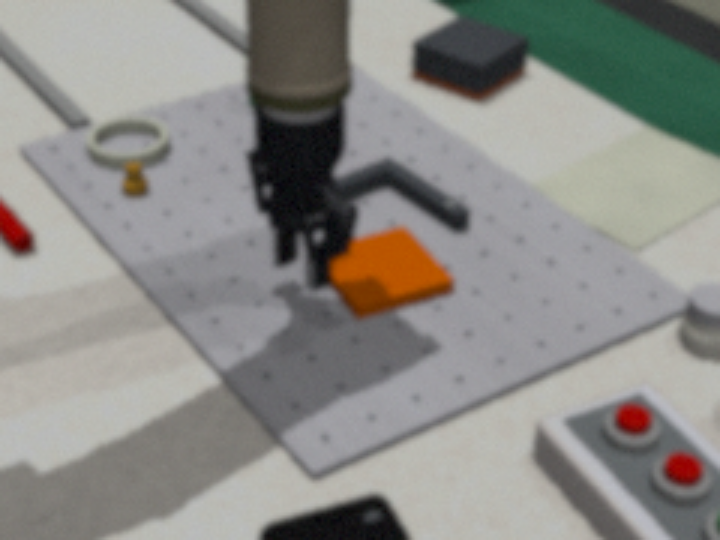

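The fingers are behind the plate with their tips about 12 mm below the TCP. I'll lower them and push along +x.

```bash
python3 -m pendant '[[0,0,0.4,0,0,0,0],[0,0,0.68,0,0,0,0],[0,0,0.68,0,0,0,0],[-0.2,0,0.68,0,0,0,0],[-0.4,0,0.68,0,0,0,0],[-0.6,0,0.68,0,0,0,0],[-0.8,0,0.68,0,0,0,0],[-1.0,0,0.68,0,0,0,0],[-1.2,0,0.68,0,0,0,0],[-1.4,0,0.68,0,0,0,0]]'
cat > look.py <<'E'
from f import *
for n in('wrist','scene','side'):
    c,p,d=shot(n,sys.argv[1]+n+'.png');print(n);fit(c,p)
E
python3 look.py a_
```

```text
clock: 5.4
position: [0.5447, 0.0185, 0.0262]
ee_rot: [-0.027, 1.0, 0.0, -0.0]
ft_force: [-2.6, 0.8, 2.0]
grip_width: 0.504
grasp_force: 1.1
wrist
plate [574.8  21.2] [54.8 57.9] yaw 3.11
scene
plate [613.6  23.6] [99.  98.4] yaw 4.27
side
plate [6.209e+02 1.000e-01] [148.6  73.6] yaw 44.73
```

View pics/a_wrist.png

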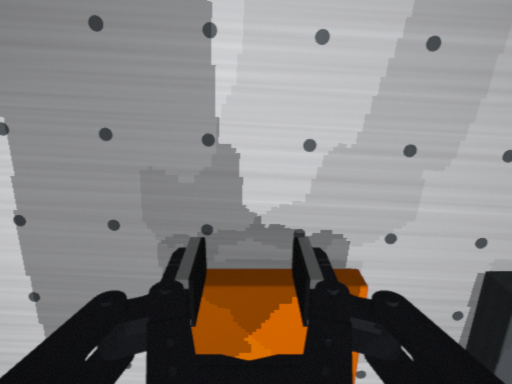

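The plate is now flush against both fingers, square at about 3°, with its centre near x = 0.606. I'll push on gently until it touches the arm.

```bash
python3 -m pendant '[[-0.04,0,0,0,0,0,0],[-0.08,0,0,0,0,0,0],[-0.12,0,0,0,0,0,0],[-0.16,0,0,0,0,0,0],[-0.18,0,0,0,0,0,0],[-0.20,0,0,0,0,0,0],[-0.22,0,0,0,0,0,0],[-0.24,0,0,0,0,0,0],[-0.24,0,0,0,0,0,0],[-0.24,0,0,0,0,0,0]]'
```

```text
clock: 6.8
position: [0.5563, 0.019, 0.0264]
ee_rot: [-0.027, 1.0, 0.0, 0.0]
ft_force: [-0.4, -0.2, -0.3]
grip_width: 0.502
grasp_force: 0.1
```

```bash
python3 -m pendant '[[-0.02,0,0,0,0,0,0],[-0.04,0,0,0,0,0,0],[-0.06,0,0,0,0,0,0],[-0.08,0,0,0,0,0,0],[-0.10,0,0,0,0,0,0],[-0.12,0,0,0,0,0,0],[-0.14,0,0,0,0,0,0],[-0.16,0,0,0,0,0,0],[-0.16,0,0,0,0,0,0],[-0.16,0,0,0,0,0,0]]'
```

```text
clock: 8.05
position: [0.5581, 0.0189, 0.0253]
ee_rot: [-0.027, 1.0, 0.0, -0.007]
ft_force: [-31.7, -1.4, 24.9]
grip_width: 0.504
grasp_force: 15.6
```

Contact with the x arm at 32 N. I'll back off and lift, then turn for the second push.

```bash
python3 -m pendant '[[0.16,0,-0.05,0,0,0,0],[0.5,0,-0.05,0,0,0,0],[0.7,0,-0.05,0,0,0,0],[0.7,0,-0.5,0,0,0,0],[0.7,0,-1,0,0,0,0],[0.7,0,-1.5,0,0,0,0],[0.7,0,-2.0,0,0,0,0],[0.7,0,-2.0,0,0,0,0],[0.7,0,-2.0,0,0,0,0],[0.7,0,-2.0,0,0,0,0]]'; python3 look.py b_; python3 -c "
from h import *;o=manip.get_obs();print(o['joint_pos'],o['position'])"
```

```text
clock: 9.3
position: [0.5287, 0.0175, 0.1254]
ee_rot: [-0.027, 1.0, -0.0, -0.001]
ft_force: [-0.2, 0.5, -0.4]
grip_width: 0.502
grasp_force: 0.0
wrist
plate [645.   28.8] [46.9 94.2] yaw 3.13
scene
plate [623.7  24.3] [101.5  98.4] yaw 4.23
side
plate [614.   21.8] [111.8 111.9] yaw 5.03
[-0.53079479  0.23576157  0.46577577  1.87912939 -0.12068778  1.05513792
  1.60859104] [0.5288847  0.01742006 0.1257006 ]
```

```bash
python3 -m pendant '[[-0.2,-0.4,0,0,0,1.2,0],[-0.4,-0.8,0,0,0,2.4,0],[-0.8,-1.2,0,0,0,3.6,0],[-1.2,-1.6,0,0,0,4.8,0],[-1.68,-1.6,0,0,0,6.0,0],[-1.68,-1.6,0,0,0,7.2,0],[-1.68,-1.6,0,0,0,8.4,0],[-1.68,-1.6,0,0,0,9.6,0],[-1.68,-1.6,0,0,0,10.8,0],[-1.68,-1.6,0,0,0,11.25,0]]'; python3 -m pendant '[[0,0,0.3,0,0,0,0],[0,0,0.6,0,0,0,0],[0,0,0.9,0,0,0,0],[0,0,1.2,0,0,0,0],[0,0,1.3,0,0,0,0],[0,0,1.3,0,0,0,0],[0,0,1.3,0,0,0,0],[0,0,1.3,0,0,0,0],[0,0,1.3,0,0,0,0],[0,0,1.3,0,0,0,0]]'; python3 look.py c_
```

```text
clock: 10.7
position: [0.6173, -0.0577, 0.1258]
ee_rot: [0.689, 0.725, -0.0, -0.0]
ft_force: [0.3, -0.5, 0.4]
grip_width: 0.498
grasp_force: 0.0
clock: 11.95
position: [0.6175, -0.0578, 0.0614]
ee_rot: [0.688, 0.726, 0.0, 0.0]
ft_force: [0.7, 0.0, 0.3]
grip_width: 0.496
grasp_force: 0.0
wrist
plate [619.6  19.8] [99.5 78. ] yaw 3.09
scene
plate [624.3  24.4] [98.2 97.3] yaw 3.4
side
plate [606.2  19.3] [ 96.1 108.3] yaw 3.64
```

View pics/c_wrist.png

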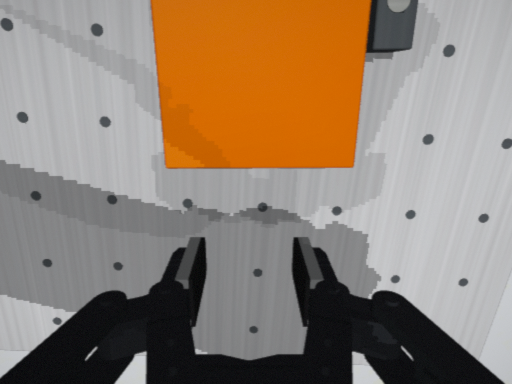

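The fingers stand behind the plate's -y edge, roughly centred. The plate's right edge is against the stop arm (at 370,40). Now the second push.

```bash
python3 -m pendant '[[0,0,0.4,0,0,0,0],[0,0,0.68,0,0,0,0],[0.15,0,0.68,0,0,0,0],[0.3,0,0.68,0,0,0,0],[0.5,0,0.68,0,0,0,0],[0.7,0,0.68,0,0,0,0],[0.9,0,0.68,0,0,0,0],[1.1,0,0.68,0,0,0,0],[1.3,0,0.68,0,0,0,0],[1.5,0,0.68,0,0,0,0]]'; python3 -m pendant '[[0.04,0,0,0,0,0,0],[0.08,0,0,0,0,0,0],[0.12,0,0,0,0,0,0],[0.15,0,0,0,0,0,0],[0.17,0,0,0,0,0,0],[0.18,0,0,0,0,0,0],[0.19,0,0,0,0,0,0],[0.2,0,0,0,0,0,0],[0.2,0,0,0,0,0,0],[0.2,0,0,0,0,0,0]]'; python3 look.py d_
```

```text
clock: 13.35
position: [0.6133, 0.0175, 0.0274]
ee_rot: [0.688, 0.726, -0.0, 0.0]
ft_force: [-1.1, -5.0, 3.7]
grip_width: 0.501
grasp_force: 2.1
clock: 14.6
position: [0.6128, 0.0273, 0.0272]
ee_rot: [0.688, 0.726, 0.0, -0.0]
ft_force: [-1.1, -1.3, -0.7]
grip_width: 0.5
grasp_force: 0.5
wrist
plate [615.1  88.7] [100.   97.1] yaw 3.1
scene
plate [616.3  84.5] [86.4 96.8] yaw 4.99
side
plate [182.7 299. ] [71.2 62.5] yaw -2.64
```

View pics/d_wrist.png

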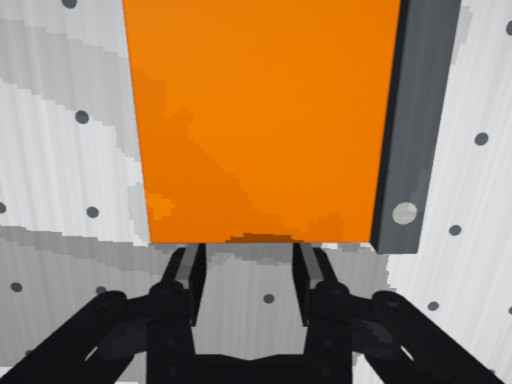

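The plate runs flush along the right arm, a few mm short of home. Continuing to contact.

```bash
python3 -m pendant '[[0.03,0,0,0,0,0,0],[0.06,0,0,0,0,0,0],[0.09,0,0,0,0,0,0],[0.12,0,0,0,0,0,0],[0.14,0,0,0,0,0,0],[0.16,0,0,0,0,0,0],[0.16,0,0,0,0,0,0],[0.16,0,0,0,0,0,0],[0.16,0,0,0,0,0,0],[0.16,0,0,0,0,0,0]]'
```

```text
clock: 16.0
position: [0.6126, 0.0341, 0.0274]
ee_rot: [0.688, 0.726, -0.0, 0.001]
ft_force: [0.5, -5.0, -1.6]
grip_width: 0.504
grasp_force: 2.6
```

```bash
python3 -m pendant '[[0.02,0,0,0,0,0,0],[0.04,0,0,0,0,0,0],[0.06,0,0,0,0,0,0],[0.08,0,0,0,0,0,0],[0.1,0,0,0,0,0,0],[0.12,0,0,0,0,0,0],[0.12,0,0,0,0,0,0],[0.12,0,0,0,0,0,0],[0.12,0,0,0,0,0,0],[0.12,0,0,0,0,0,0]]'
```

```text
clock: 17.25
position: [0.6128, 0.0345, 0.0278]
ee_rot: [0.689, 0.725, -0.002, 0.003]
ft_force: [3.1, -19.7, -0.5]
grip_width: 0.498
grasp_force: 10.1
```

In contact with the second arm at 20 N. I'll back off, lift and check from above.

```bash
python3 -m pendant '[[-0.15,0,0,0,0,0,0],[-0.5,0,0,0,0,0,0],[-0.7,0,0,0,0,0,0],[-0.7,0,-0.5,0,0,0,0],[-0.7,0,-1.2,0,0,0,0],[-0.7,0,-2,0,0,0,0],[-0.7,0,-3,0,0,0,0],[-0.7,0,-4,0,0,0,0],[-0.7,0,-4,0,0,0,0],[-0.7,0,-4,0,0,0,0]]'; python3 look.py e_
python3 - <<'E'
import cv2
p=cv2.imread('pics/e_wrist.png');cv2.imwrite('pics/e_c.png',cv2.resize(p[0:270,90:450],None,fx=2.2,fy=2.2,interpolation=2))
E
```

```text
clock: 18.5
position: [0.6137, 0.0061, 0.2268]
ee_rot: [0.688, 0.726, 0.0, -0.0]
ft_force: [-0.6, -0.1, 0.8]
grip_width: 0.503
grasp_force: 0.0
wrist
plate [614.6  96.6] [100.2  99.5] yaw 3.78
scene
plate [614.4  91.7] [87.4 98.3] yaw 4.72
side
plate [609.3  88.1] [109.7 115. ] yaw 3.77
```

View pics/e_c.png

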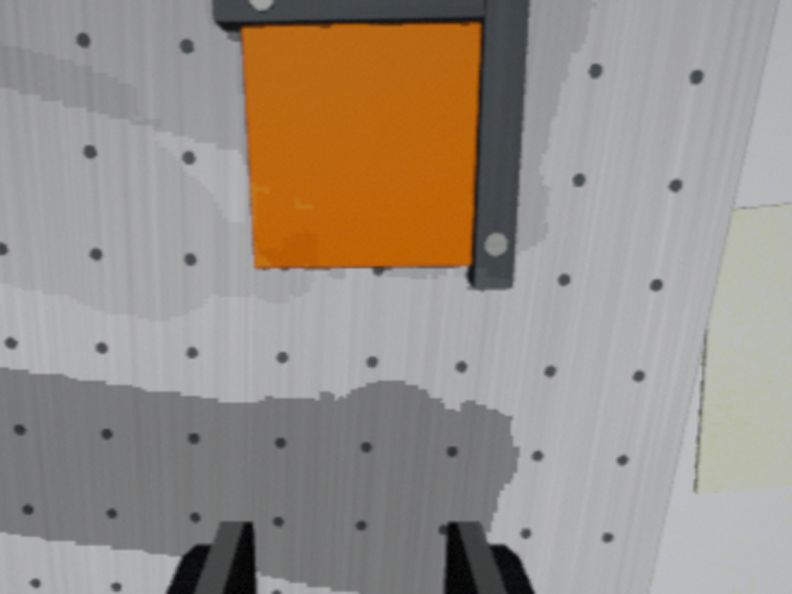

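The plate sits in the corner with both edges flush, within about 1 mm, and square. Next I'll shut the jaws and go above the green button.

```bash
python3 -m pendant '[[-1,-0.16,0,0,0,0,-1],[-2,-0.33,0,0,0,0,-1],[-3.2,-0.5,0,0,0,0,-1],[-4.4,-0.7,0,0,0,0,-1],[-5.6,-0.9,0,0,0,0,-1],[-6.8,-1.1,0,0,0,0,-1],[-7.8,-1.3,0,0,0,0,-1],[-8.5,-1.44,0,0,0,0,-1],[-8.5,-1.44,0,0,0,0,-1],[-8.5,-1.44,0,0,0,0,-1]]'
cat > g.py <<'E'
from h import *
import sys
for n in('wrist','scene','side'):
    c,p,d=shot(n,sys.argv[1]+n+'.png');h=cv2.cvtColor(p,cv2.COLOR_RGB2HSV).astype(int)
    m=((abs(h[...,0]-70)<20)&(h[...,1]>120)&(h[...,2]>50)).astype(np.uint8)
    k,l,s,ce=cv2.connectedComponentsWithStats(m)
    for i in range(1,k):
        if s[i,4]>15: print(n,ce[i].round(1),s[i],onz(c,*ce[i],.067)[:2].round(4))
print(manip.get_obs()['position'],manip.get_obs()['joint_pos'])
E
python3 g.py g_
```

```text
clock: 19.9
position: [0.5652, -0.4216, 0.2262]
ee_rot: [0.688, 0.726, 0.0, -0.001]
ft_force: [0.1, 0.6, -0.1]
grip_width: -0.001
grasp_force: 0.0
wrist [247.4 162.9] [234 149  28  29 652] [ 0.564  -0.4139]
scene [128.8 247.9] [125 245   9   7  36] [ 0.5733 -0.4191]
side [353.9 127.8] [ 283   93  128   80 2897] [0.9858 0.1691]
side [237.5 132.2] [233 113  10  33 197] [0.6349 0.355 ]
side [480.6 197.4] [ 443  165   69   69 2296] [ 0.9813 -0.3207]
side [395.5 284.5] [390 280  12  10 101] [ 0.5572 -0.4205]
[ 0.5658755  -0.42075799  0.22698383] [ 0.06129331  0.63867451  0.83605476  1.27506851 -0.46435774  1.42262025
  0.91817069]
```

View pics/g_wrist.png

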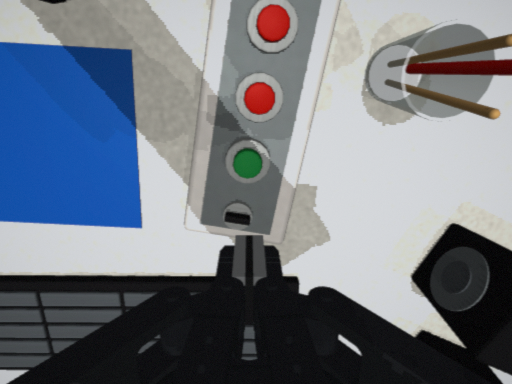

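The green button is at (247,163) with the red ones beyond it at (259,98) and (273,22). The wrist estimate is (0.564, -0.414). I'll descend part of the way and look again.

```bash
python3 -m pendant '[[0.13,-0.03,0.5,0,0,0,-1],[0.13,-0.03,1,0,0,0,-1],[0.13,-0.03,1.5,0,0,0,-1],[0.13,-0.03,2,0,0,0,-1],[0.13,-0.03,2.3,0,0,0,-1],[0.13,-0.03,2.4,0,0,0,-1],[0.13,-0.03,2.4,0,0,0,-1],[0.13,-0.03,2.4,0,0,0,-1],[0.13,-0.03,2.4,0,0,0,-1],[0.13,-0.03,2.4,0,0,0,-1]]'; python3 g.py i_; python3 look.py j_
```

```text
clock: 21.3
position: [0.5633, -0.4159, 0.1076]
ee_rot: [0.688, 0.726, 0.0, 0.0]
ft_force: [0.6, 0.3, -0.2]
grip_width: -0.001
grasp_force: 0.0
wrist [248.8 219.8] [ 226  200   46   41 1377] [ 0.5638 -0.4105]
scene [127.7 248.7] [125 246   8   6  18] [ 0.5761 -0.4222]
side [348.  125.5] [ 284   93  118   71 2554] [0.9811 0.1936]
side [237.5 132.3] [233 113   9  33 194] [0.6346 0.3545]
side [481.2 197.6] [ 447  165   65   68 2253] [ 0.9818 -0.3219]
side [395.5 284.5] [390 280  12  10 100] [ 0.5571 -0.4205]
[ 0.56326083 -0.41579771  0.10734798] [ 0.060052    0.71559085  0.78482854  1.4247113  -0.51779007  1.2138704
  0.95665942]
wrist
plate [ 573.9 -360.9] [31.9 32.7] yaw 3.09
scene
plate [614.6  91. ] [ 87.  100.2] yaw 3.72
side
plate [609.3  89.1] [109.8 114.7] yaw 3.82
```

View pics/i_wrist.png

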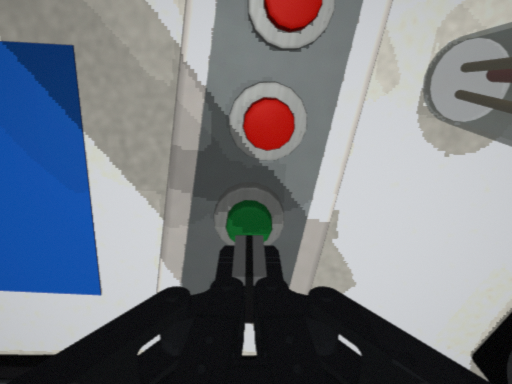

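The tip is just off-centre over the green cap (249,220), so I'll shift 3 mm and press.

```bash
python3 -m pendant '[[0.06,0,0.2,0,0,0,-1],[0.06,0,0.4,0,0,0,-1],[0.06,0,0.5,0,0,0,-1],[0.06,0,0.55,0,0,0,-1],[0.06,0,0.58,0,0,0,-1],[0.06,0,0.61,0,0,0,-1],[0.06,0,0.63,0,0,0,-1],[0.06,0,0.63,0,0,0,-1],[0.06,0,0.63,0,0,0,-1],[0.06,0,0.63,0,0,0,-1]]'; python3 -m pendant '[[0,0,0.01,0,0,0,-1],[0,0,0.02,0,0,0,-1],[0,0,0.03,0,0,0,-1],[0,0,0.04,0,0,0,-1],[0,0,0.04,0,0,0,-1],[0,0,0.04,0,0,0,-1],[0,0,0.04,0,0,0,-1],[0,0,0.04,0,0,0,-1],[0,0,0.04,0,0,0,-1],[0,0,0.04,0,0,0,-1]]'
```

```text
clock: 22.85
position: [0.563, -0.4129, 0.0759]
ee_rot: [0.688, 0.726, 0.0, 0.0]
ft_force: [-2.3, 2.0, 3.9]
grip_width: -0.002
grasp_force: 2.2
clock: 24.1
position: [0.5631, -0.4129, 0.0751]
ee_rot: [0.688, 0.726, 0.0, 0.0]
ft_force: [-3.8, 6.5, 15.0]
grip_width: -0.001
grasp_force: 7.5
```

The button has bottomed out: 15 N with the tip at 61 mm. I'll lift clear and check.

```bash
python3 -m pendant '[[0,0,-0.2,0,0,0,-1],[0,0,-0.6,0,0,0,-1],[0,0,-1.2,0,0,0,-1],[0,0,-2,0,0,0,-1],[0,0,-3,0,0,0,-1],[0,0,-4,0,0,0,-1],[0,0,-4,0,0,0,-1],[0,0,-4,0,0,0,-1],[0,0,-4,0,0,0,-1],[0,0,-4,0,0,0,-1]]'; python3 look.py k_
python3 - <<'E'
from h import *
c,p,d=shot('wrist');P=cloud(c,d)
h=cv2.cvtColor(p,cv2.COLOR_RGB2HSV).astype(int)
for nm,m in(('green',abs(h[...,0]-70)<20),('red',(h[...,0]<6)|(h[...,0]>174))):
    m=(m&(h[...,1]>120)&(h[...,2]>50)).astype(np.uint8);k,l,s,ce=cv2.connectedComponentsWithStats(m)
    for i in range(1,k):
        if s[i,4]>150: print(nm,ce[i].round(),np.median(P[l==i][:,2]).round(4))
E
```

```text
clock: 25.35
position: [0.5629, -0.4125, 0.2728]
ee_rot: [0.688, 0.726, -0.0, -0.001]
ft_force: [0.5, 0.8, -0.8]
grip_width: 0.001
grasp_force: 0.0
wrist
plate [ 580.6 -292.9] [27.8 29.4] yaw 3.61
scene
plate [615.2  91.1] [87.2 99.9] yaw 4.29
side
plate [610.2  89.1] [110.3 114.5] yaw 3.82
green [249. 160.] 0.0677
green [507. 374.] -0.749
red [271.  41.] 0.0676
red [450.  79.] 0.1221
red [259. 104.] 0.0676
```

View pics/k_scene.png

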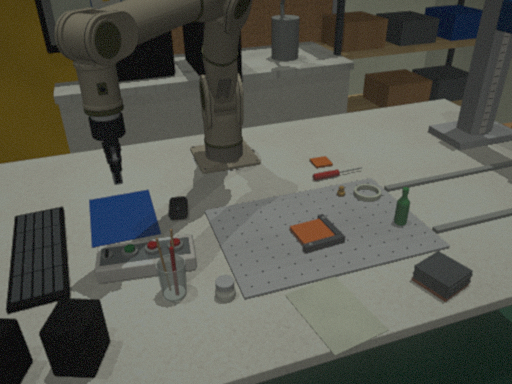

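The plate is home in the stop (scene 312,234), all three buttons are up, the bystanders are undisturbed and the arm is clear. Handing in.

```bash
python3 -c "from workcell import manip;print(manip.hand_in())"
```

```text
the job is handed in; nothing more can be done
None
```

I pushed the plate home into the corner of the stop, then pressed the green button until it bottomed out and saw it come back up. I handed the job in at about 25 s with the arm clear, the red buttons up and nothing else seen to move; no verdict came back.

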